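# Seat the glass rod in the scoring jig

### The job

Take the blue glass rod from its wooden rest, lay it in the V-groove of the scoring jig with one end in under the green hood, and slide it gently along the groove until you feel it meet the stop hidden inside. Finish while holding it there ready for scoring: the rod lying true in the V, pressed steadily down on both flanks with about one and a half kilos' weight and kept lightly against the stop; do not let go. The rod is glass, so never force or drop it, and leave the things around undisturbed.

Things in the scene. Friction and masses are not known exactly. Their poses are not given: they have to be found in the camera images.
- rod: cobalt-blue solid glass rod with half-round ends, diameter 40 mm, 140 mm long over the ends, about 0.4 kg. Origin at its middle, on its axis; own y axis along the rod. Either end may go first. It may have rolled about its own axis.
- rest: wooden rest, fixed to the bench: base 70x130x12 mm with two V supports, each 20 mm long, 48 mm either side of its middle along its y (76 mm free between them), lips 37 mm above the bench and 23 mm to each side. Origin at the centre of its underside. The rod lies along its y axis, rod axis 48 mm above the bench.
- jig: scoring jig, fixed to the bench: grey base plate 90x250x10 mm with a narrow steel V rail along its y axis. Origin at the centre of its underside; y points along the groove towards the hood, z up. The seated rod's axis lies at x = 0, 58 mm above the origin, parallel to y. The open groove runs from y = -120 mm to the hood's mouth at y = +55 mm.
- v_near: flank of the V on the jig's -x side, a polished slippery steel face (friction about 0.15) sloping 40 degrees. Origin as the jig's. The rail is narrower than the rod (17 mm to each side of the middle; lips 45 mm, bottom of the V 32 mm above the bench), so fingers holding the rod can straddle it and slide along.
- v_far: flank of the V on the jig's +x side, its mirror image. Its origin coincides with the jig's.
- hood: green metal hood over the +y end of the rail: 68 mm wide, 65 mm deep, top 92 mm above the bench; open towards -y, opening 56 mm wide, 29 mm high above the rod's axis. Origin at the middle of its mouth on the seated rod's axis; axes as the jig's. Inside is the stop, a rigid flat brass block 15 to 40 mm behind the mouth (differs each time): the rod's tip goes in that far.
- bottle_yellow: small yellow paint bottle, 46x46x108 mm, bystander, origin at the centre of its underside
- bottle_green: small green paint bottle, 46x46x108 mm, bystander, origin at the centre of its underside
- bottle_brown: small brown paint bottle with blue cap, 46x46x108 mm, bystander, origin at the centre of its underside
- wax_pot: white milky glass pot, 120x120x105 mm, bystander, origin at the centre of its underside
Mind the look-alikes: they are no part of the job. Of the things shaped like the rod, the blue one is meant.

How it is judged:
By the outcome, as a careful person would: the job done as asked, in the order asked, and still so for the second after the job is handed in, while the arm keeps its last pose, push and grip.
It also fails if it takes over 48 s, if anything falls off the work surface, if the arm or the gripper's body presses on something with over 40 N, if the wrist force passes 120 N, or if a joint passes its speed limit or range.

### The arm

A 7-joint arm with a two-finger parallel gripper is mounted at the origin on a cart in front of the work surface, level with it; the furniture and walls round the work are solid. World frame = base frame: x ahead of the robot, y to its left, z up, the work surface at z = 0. Lengths are in m, angles in rad, forces in N, time in s.
With the tool pointing down it reaches from about 0.4 to 0.875 m from the base axis. Payload 4.4 kg.
Tool frame: the origin (TCP) lies at the very end of the fingers, on their centre line; the grasp point (between the pads) lies 19 mm behind it; z points along the fingers, y is the line along which they close (so a half turn about z gives the same grasp; the last joint's range is limited). The gripper opens to 85 mm and grips with 20 to 120 N. Pads are 22 mm wide; open, the fingers measure 114 mm over their backs; the gripper's body (76 mm by 85 mm) begins 54 mm behind the grasp point. The pads swing forward as they close: fully open they stand 13 mm farther back than shut.
Start: joints at [-1.385, 0.628, 0.038, 1.517, -0.027, 0.996, -0.02], TCP at [0.162, 0.63, 0.231] pointing down, gripper open.
Joint ranges: [-3.06, 3.06], [-0.37, 2.12], [-1.25, 1.32], [0.18, 2.47], [-1.1, 4.24], [0.23, 1.98], [-2.94, 2.94]. Speed limits (rad/s): [2.57, 2.57, 3.14, 3.14, 3.14, 3.14, 3.14].

### API

Orientations are given as a rotation vector (axis times angle).
In Python, from bench import arm gives the robot as it stands. The module is installed in compiled form; this text tells all that it offers.
- The arm moves only by the tool move_arm, never from a script. Its argument "motion" is a list of rows, each an object with "fingers": the finger opening in mm, from 0 to 85.4; "travel": the shift along the tool's x, y, z in mm, a list of three; "twist": the turn, a rotation vector about the tool's x, y, z in degrees, a list of three. In form: [{"fingers": fingers, "travel": [dx, dy, dz], "twist": [wx, wy, wz]}, ...]. A call has exactly 10 rows; each row is the pose to reach, as a shift and turn from the pose commanded when the call began, along the tool's axes at that moment; what a row does not reach only later rows make up. A row lasts 1/8 s, in which the tool goes at most 62.5 mm and 10.7 degrees, less where a joint would pass 70% of its speed; a pose out of reach is approached as far as the arm can. A call with a gripper value outside its range is refused whole. The fingers move at their own pace and stop on an object; "force" is the grip in N (left out, the last holds). Time passes only in rows, so rows that repeat a pose let the fingers close, or fill a call up. It gives the time, the measured TCP pose, the force, the opening and the grip force at its end, in the units of the state.
- arm.state(): the state, without advancing time (a new reading comes with each control period).
- arm.camera(name): name is "side" or "top" or "wrist"; returns the picture (420x560x3 uint8, blue, green, red); there is no depth.
- arm.calibration(name): a dict with "fx", "fy", "cx", "cy" (pixels), "world_to_cam" (4x4, takes a point from world to camera coordinates). Camera axes: x right, y down, z forward; pixel columns grow to the right and rows downward; lengths in m; the calibration is good to about 2 mm. A picture is of the moment at which its call begins: read the wrist's pose just before it. calibration takes no time and is no camera call; for the wrist camera it gives the pose at the moment of the call.
- arm.sign_off(): hands the job in; it is judged then, once.
Trained networks look in the newest picture that a camera, given by its name, has taken for a name from the list of things; names that differ only in an ending like _2 or _b are one class to them, and where a whole thing is asked for, a point or a joint stands for the part that bears it (a point fixed in the world has none). Each returns a list of dicts, best first, with "confidence" (0 to 1); they miss things now and then, are a little off and sometimes report something else, mostly with a low value. They report only what shows in the picture. A call takes as long as a camera call. They do not tell look-alikes from the thing itself.
- arm.search_frame(camera, label): "extent" ([left, top, right, bottom] in pixels, round what is visible of it).
The state is a dict: "t": time; "joint_pos": joint angles; "qvel": joint speeds; "joint_efforts": joint torques, N m; "tool_pos": TCP position; "tcp_rot": TCP orientation; "ft_force": force on the tool from outside, world axes, zero at the start; "torque": the same for the moment, N m; "opening": finger opening in m; "finger_force": force on a finger pad.
Only numpy, scipy, OpenCV 4.12 (cv2) and the standard library are available. Lean on these libraries where they do the work, as an engineer would, in place of code of your own. Each camera call takes 0.05 s, during which the arm holds its last target. There are 200 camera calls.

## Working session

There is one attempt and no reset: what is moved stays moved. The work goes in short steps, Python scripts to look and compute and a tool call to move; the robot and the scene stay as the last step left them, time stands still between calls to the robot, and variables do not carry over. Pictures are saved under pics/ and viewed, at most 10 in all, crops included, and the job is handed in when it is done.

Besides the shell and the picture viewer there is one more tool, called after "Request:" by a JSON object that holds its "method" and its "body". move_arm: Moves the arm, as the interface text tells. Its arguments: {"type":"object","properties":{"motion":{"type":"array","items":{"type":"object","properties":{"fingers":{"type":"number"},"travel":{"type":"array","items":{"type":"number"}},"twist":{"type":"array","items":{"type":"number"}}}}},"force":{"type":"number"}},"required":["motion"]}

```bash
mkdir -p pics
python3 - <<'E'
from bench import arm
import cv2,numpy as np
s=arm.state();print({k:np.round(v,3) for k,v in s.items()})
for c in("side","top"):
    im=arm.camera(c);cv2.imwrite(f"pics/{c}0.png",im)
    k=arm.calibration(c);print(c,k["fx"],k["fy"],k["cx"],k["cy"],np.round(k["world_to_cam"],4).tolist())
    for l in("rod","rest","jig","hood","bottle_yellow","bottle_green","bottle_brown","wax_pot"):
        print(l,[(np.round(d["extent"]).tolist(),round(d["confidence"],2)) for d in arm.search_frame(c,l)])
E
```

```text
{'t': np.float64(0.0), 'joint_pos': array([-1.385,  0.629,  0.038,  1.518, -0.027,  0.996, -0.02 ]), 'qvel': array([-0.   , -0.   ,  0.001,  0.   ,  0.   ,  0.   ,  0.001]), 'joint_efforts': array([ 1.0000e-03, -5.6339e+01,  1.2270e+00, -1.9345e+01,  1.1000e-02,
        1.0000e-02, -0.0000e+00]), 'tool_pos': array([0.162, 0.629, 0.23 ]), 'tcp_rot': array([-3.940e-01, -3.117e+00,  3.000e-03]), 'ft_force': array([ 0.184, -0.408,  0.159]), 'torque': array([ 0.02 , -0.013,  0.042]), 'finger_force': np.float64(0.0), 'opening': np.float64(0.085)}
side 514.350683497875 514.350683497875 284.4780327985063 200.61808030821015 [[0.9994, 0.034, 0.0036, -0.5972], [0.0244, -0.6361, -0.7713, 0.0149], [-0.024, 0.7709, -0.6365, 1.0814], [0.0, 0.0, 0.0, 1.0]]
rod [([168.0, 205.0, 230.0, 242.0], 0.89), ([128.0, 251.0, 155.0, 321.0], 0.75), ([227.0, 258.0, 261.0, 327.0], 0.58)]
rest [([212.0, 278.0, 270.0, 345.0], 0.96)]
jig [([249.0, 98.0, 322.0, 194.0], 0.69)]
hood [([246.0, 99.0, 286.0, 142.0], 0.96), ([264.0, 123.0, 308.0, 175.0], 0.65)]
bottle_yellow [([372.0, 162.0, 394.0, 208.0], 0.3), ([215.0, 27
[... 287 characters left out ...]
70385 277.2209700779743 208.8456829378926 [[-0.0095, -0.9999, 0.0034, -0.0368], [-0.9996, 0.0094, -0.0285, 0.5638], [0.0284, -0.0036, -0.9996, 1.2184], [0.0, 0.0, 0.0, 1.0]]
rod [([320.0, 279.0, 374.0, 299.0], 0.98), ([334.0, 208.0, 390.0, 234.0], 0.88), ([267.0, 236.0, 299.0, 282.0], 0.6)]
rest [([333.0, 200.0, 384.0, 236.0], 0.83)]
jig [([125.0, 168.0, 234.0, 235.0], 0.95)]
hood [([123.0, 201.0, 162.0, 236.0], 0.69), ([156.0, 181.0, 220.0, 219.0], 0.65)]
bottle_yellow [([267.0, 123.0, 286.0, 146.0], 0.89)]
bottle_green [([193.0, 105.0, 212.0, 132.0], 0.8)]
bottle_brown [([236.0, 106.0, 254.0, 126.0], 0.91)]
wax_pot [([299.0, 86.0, 348.0, 141.0], 0.76), ([122.0, 200.0, 166.0, 232.0], 0.36)]
```

Run:
```python
import cv2,numpy as np
a=cv2.imread("pics/side0.png");b=cv2.imread("pics/top0.png")
cv2.imwrite("pics/a.png",cv2.resize(a[80:360,90:460],None,fx=2.1,fy=2.1,interpolation=cv2.INTER_CUBIC))
cv2.imwrite("pics/b.png",cv2.resize(b[70:330,90:460],None,fx=2.1,fy=2.1,interpolation=cv2.INTER_CUBIC))
```

```text
(no output)
```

View pics/a.png

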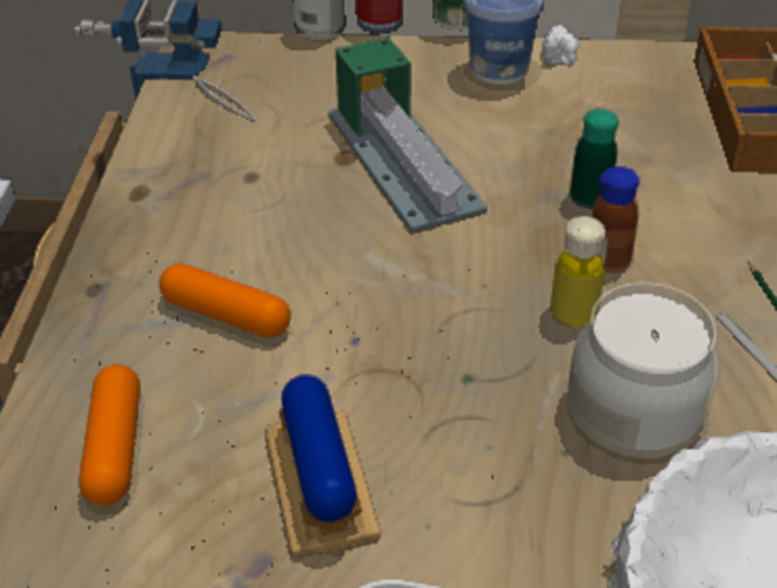

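View pics/b.png

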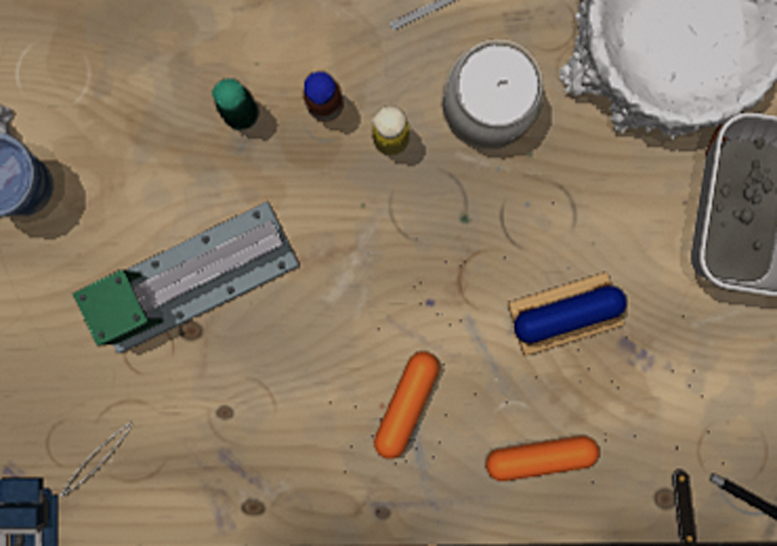

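The top crop shows three rod-shaped things. Blue on the wooden rest is at full-image (362,219), and the two orange ones are at (284,263) and (349,288). In the side crop, blue is at full-image (241,293) and the orange ones are at (197,222) and (142,286). The blue cap of the brown bottle is much smaller. I choose the blue rod on the rest. The jig has its hood at top (143,216), with the groove opening towards (225,182).

```bash
cat > h.py <<'E'
from bench import arm
import cv2,numpy as np
from scipy.optimize import minimize,least_squares
from scipy.spatial.transform import Rotation as R
def proj(k,P):
    W=np.asarray(k["world_to_cam"]);c=np.atleast_2d(P)@W[:3,:3].T+W[:3,3]
    return np.c_[k["fx"]*c[:,0]/c[:,2]+k["cx"],k["fy"]*c[:,1]/c[:,2]+k["cy"]],c[:,2]
S=4
def hullmask(uv,shape=(420,560)):
    m=np.zeros((shape[0]*S,shape[1]*S),np.uint8)
    cv2.fillConvexPoly(m,cv2.convexHull(np.round((uv+.5)*S).astype(np.int32)),1);return m
u=np.random.default_rng(0).normal(size=(300,3));u/=np.linalg.norm(u,axis=1)[:,None]
def capsule(p): # x,y,z,yaw(dir angle),pitch
    d=np.array([np.cos(p[3])*np.cos(p[4]),np.sin(p[3])*np.cos(p[4]),np.sin(p[4])])
    return np.r_[p[:3]+.05*d+.02*u,p[:3]-.05*d+.02*u]
def box(p): # hood in jig pose x,y,yaw
    a=np.array([[x,y,z] for x in(-.034,.034) for y in(.055,.12) for z in(.01,.092)])
    return jig(p,a)
def jig(p,a):
    c,s=np.cos(p[2]),np.sin(p[2]);a=np.atleast_2d(a)
    return np.c_[p[0]+c*a[:,0]-s*a[:,1],p[1]+s*a[:,0]+c*a[:,1],a[:,2]]
def biggest(m,near=None):
    n,l,st,ce=cv2.connectedComponentsWithStats(m.astype(np.uint8))
    i=1+np.argmax(st[1:,4]) if near is None else 1+np.argmin(np.hypot(*(ce[1:]-near).T)+1e3*(st[1:,4]<100))
    return cv2.resize((l==i).astype(np.uint8),None,fx=S,fy=S,interpolation=cv2.INTER_NEAREST)
def iou(a,b): return (a&b).sum()/max(1,(a|b).sum())
def fit(model,views,p0,step):
    f=lambda p:-np.mean([iou(m,hullmask(proj(k,model(p))[0])) for k,m in views])
    sx=np.array([p0]+[np.array(p0)+step[i]*np.eye(len(p0))[i] for i in range(len(p0))])
    r=minimize(f,p0,method="Nelder-Mead",options=dict(initial_simplex=sx,xatol=1e-4,fatol=1e-5,maxiter=400));return r.x,-r.fun
def blue(im):
    h=cv2.cvtColor(im,cv2.COLOR_BGR2HSV);return cv2.inRange(h,(108,140,40),(130,255,255))
def green(im):
    h=cv2.cvtColor(im,cv2.COLOR_BGR2HSV);return cv2.inRange(h,(55,100,20),(85,255,255))
E
python3 - <<'E'
from h import *
ims={c:cv2.imread(f"pics/{c}0.png") for c in("side","top")};K={c:arm.calibration(c) for c in ims}
v=[(K["side"],biggest(blue(ims["side"]),(241,293))),(K["top"],biggest(blue(ims["top"]),(362,219)))]
for vv in(v,v[1:],v[:1]):
    x,f=fit(capsule,vv,[.54,-.2,.048,-1.4,0],[.03,.03,.01,.2,.05]);print("rod",x.round(4),f)
g=[(K["side"],biggest(green(ims["side"]),(268,120))),(K["top"],biggest(green(ims["top"]),(143,216)))]
for gg in(g,g[1:],g[:1]):
    x,f=fit(box,gg,[.56,.2,.4],[.03,.03,.1]);print("jig",x.round(4),f)
cl={"top":[(217.1,166.7),(232.4,197.1)],"side":[(321.4,179.5),(286.2,189)]}
pt=np.array([[.045,-.125,.01],[-.045,-.125,.01]])
r=least_squares(lambda p:np.concatenate([(proj(K[c],jig(p,pt))[0]-cl[c]).ravel() for c in cl]),x);print("corners",r.x.round(4),r.fun.round(1))
# height by triangulating hood-top / rod independent of text: shown by free z in rod fit
E
```

```text
rod [ 0.534  -0.2521  0.0517 -1.2811  0.0432] 0.9262486977301505
rod [ 0.5346 -0.25    0.0615 -1.2903  0.0163] 0.8976212855180392
rod [ 0.5337 -0.2499  0.0492 -1.2814  0.0406] 0.9476834577114428
jig [0.5777 0.2109 0.3731] 0.6278670814048783
jig [0.5783 0.2099 0.3755] 0.6876612080858977
jig [0.5741 0.2125 0.3432] 0.5793636363636364
corners [0.5803 0.2051 0.4645] [-0.1 -0.8  0.3 -0.4  0.2 -0.6 -1.2  0.2]
```

```bash
cat >> h.py <<'E'
def tgt(pos,yaw=None,s=None):
    """travel mm / twist deg in tool axes from present pose; yaw = angle of jig-like y axis (rod dir = (-sin,cos)); tool x along rod"""
    s=s or arm.state();R0=R.from_rotvec(s["tcp_rot"]);M=R0.as_matrix()
    t=M.T@(np.array(pos)-s["tool_pos"])*1e3;out=[t.round(1).tolist()]
    if yaw is not None:
        best=None
        for sg in(1,-1):
            x=sg*np.array([-np.sin(yaw),np.cos(yaw),0]);z=np.array([0,0,-1.]);T=np.c_[x,np.cross(z,x),z]
            w=np.degrees((R0.inv()*R.from_matrix(T)).as_rotvec())
            if best is None or np.linalg.norm(w)<np.linalg.norm(best): best=w
        out.append(best.round(2).tolist())
    return out
E
python3 - <<'E'
from h import *
s=arm.state();print(R.from_rotvec(s["tcp_rot"]).as_matrix().round(3));k=arm.calibration("wrist")
W=np.array(k["world_to_cam"]);print("cam",(-W[:3,:3].T@W[:3,3]).round(3),W[:3,:3].round(3).tolist())
print(tgt([.5,.1,.26],.45),tgt([.534,-.25,.20],.285))
E
```

```text
[[-0.968  0.249 -0.   ]
 [ 0.249  0.968  0.   ]
 [ 0.     0.    -1.   ]]
cam [0.093 0.648 0.374] [[0.249, 0.969, -0.0], [0.93, -0.239, 0.279], [0.27, -0.07, -0.96]]
[[-459.3, -428.6, -28.7], [0.0, -0.0, 49.79]] [[-579.5, -759.1, 31.3], [0.0, -0.0, 59.24]]
```

Run:
```python
from h import *
print(tgt([.56,.24,.28],.45))
```

```text
[[-482.6, -278.1, -48.7], [0.0, -0.0, 49.79]]
```

Request:
{"method": "move_arm", "body": {"motion": [{"fingers":85,"travel":[-48,-28,-5],"twist":[0,0,6]},{"fingers":85,"travel":[-97,-56,-10],"twist":[0,0,12]},{"fingers":85,"travel":[-145,-84,-20],"twist":[0,0,18]},{"fingers":85,"travel":[-193,-111,-30],"twist":[0,0,24]},{"fingers":85,"travel":[-241,-139,-40],"twist":[0,0,30]},{"fingers":85,"travel":[-290,-167,-49],"twist":[0,0,36]},{"fingers":85,"travel":[-338,-195,-49],"twist":[0,0,42]},{"fingers":85,"travel":[-386,-222,-49],"twist":[0,0,48]},{"fingers":85,"travel":[-434,-250,-49],"twist":[0,0,49.8]},{"fingers":85,"travel":[-483,-278,-49],"twist":[0,0,49.8]}], "force": 60}}

```text
t: 2.15
tool_pos: [0.5615, 0.239, 0.2805]
tcp_rot: [-1.67, -2.661, -0.001]
ft_force: [1.1, 0.4, 0.1]
opening: 0.085
finger_force: 0.0
```

Run:
```python
from h import *
s=arm.state();print(s["t"],s["tool_pos"],s["tcp_rot"],s["joint_pos"].round(2),s["ft_force"].round(2))
k=arm.calibration("wrist");im=arm.camera("wrist");cv2.imwrite("pics/w1.png",im)
s=arm.state();print(s["tool_pos"],abs(s["qvel"]).max());k2=arm.calibration("wrist");print(np.abs(np.array(k["world_to_cam"])-k2["world_to_cam"]).max())
k2={a:np.array(b).tolist() for a,b in k.items()};import json;json.dump(k2,open("w1.json","w"))
uv=proj(k,jig([.5803,.2051,.4645],np.array([[.045,-.125,.01],[-.045,-.125,.01],[-.045,.125,.01],[.045,.125,.01],[.034,.055,.092],[-.034,.055,.092],[-.034,.12,.092],[.034,.12,.092]])))[0];print(uv.round(0).tolist())
```

```text
2.15 [0.56148951 0.23896895 0.28048909] [-1.66963274e+00 -2.66116140e+00 -9.25558853e-04] [-0.64  0.54  0.31  1.58 -0.18  1.05  0.17] [1.13 0.4  0.05]
[0.56798311 0.22950794 0.28078681] 0.13058356310485414
0.010979859378697887
[[304.0, 275.0], [247.0, 276.0], [240.0, 109.0], [307.0, 108.0], [304.0, 170.0], [244.0, 171.0], [242.0, 111.0], [305.0, 110.0]]
```

View pics/w1.png

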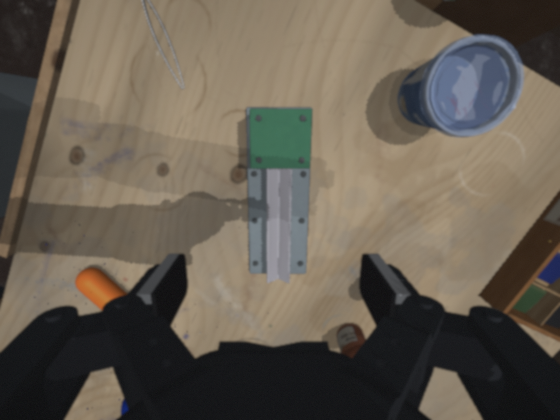

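Run:
```python
from h import *
import json
for i in range(3): arm.camera("top")
s=arm.state();print(s["tool_pos"],abs(s["qvel"]).max())
k=arm.calibration("wrist");im=arm.camera("wrist");cv2.imwrite("pics/w2.png",im);json.dump({a:np.array(b).tolist() for a,b in k.items()},open("w2.json","w"))
h=cv2.cvtColor(im,cv2.COLOR_BGR2HSV);m=biggest(cv2.inRange(h,(60,80,15),(88,255,255)),(280,140));print(m.sum()/16)
top=lambda p:jig(p,np.array([[x,y,.092] for x in(-.034,.034) for y in(.055,.12)]))
p,f=fit(top,[(k,m)],[.57,.21,.43],[.02,.02,.1]);print("top",p.round(4),f)
p2,f=fit(box,[(k,m)],p,[.01,.01,.05]);print("box",p2.round(4),f)
cn=np.array([[.045,-.125,.01],[-.045,-.125,.01],[-.045,.125,.01],[.045,.125,.01],[.034,.055,.092],[-.034,.055,.092],[-.034,.12,.092],[.034,.12,.092],[.017,-.12,.045],[-.017,-.12,.045],[0,-.12,.032],[0,.05,.032]])
uv=proj(k,jig(p,cn))[0];print(uv.round(1).tolist())
o=cv2.resize(im[90:300,210:350],None,fx=2.8,fy=2.8,interpolation=cv2.INTER_CUBIC)
q=o.copy()
for a,b in uv: cv2.drawMarker(q,(int((a-210+.5)*2.8),int((b-90+.5)*2.8)),(0,0,255),cv2.MARKER_CROSS,12,1)
cv2.imwrite("pics/w2c.png",np.hstack([o,q]))
```

```text
[0.56097958 0.2387028  0.28013821] 0.04672925010416851
3347.0
top [0.5843 0.2093 0.4498] 0.8904407974593039
box [0.5843 0.2093 0.4498] 0.8904407974593039
[[307.2, 274.3], [249.9, 274.4], [245.3, 106.7], [312.8, 106.5], [310.3, 168.6], [250.2, 168.8], [248.7, 108.3], [312.3, 108.1], [290.7, 283.4], [267.3, 283.5], [278.8, 278.8], [279.2, 165.2]]
```

View pics/w2c.png

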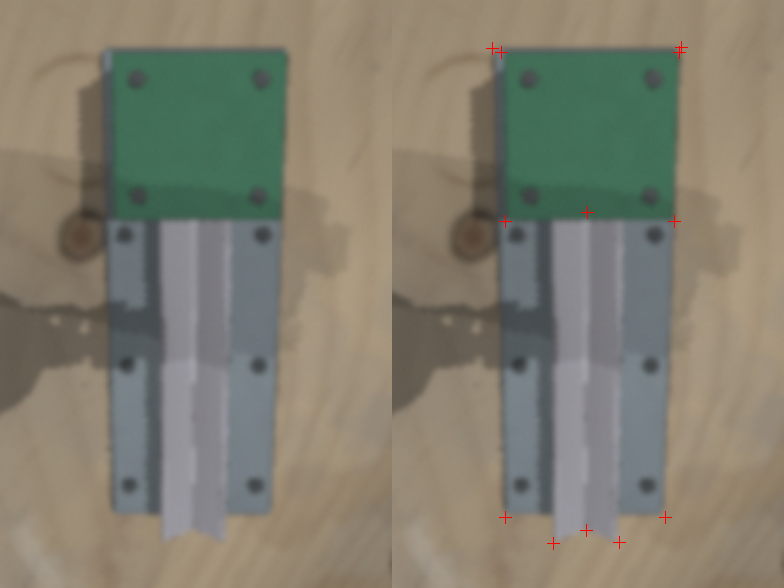

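The overlay crop shows the hood top at (104–287, 50–220) and the base front corners at (113,514) and (270,514), with the model points within about 1 px of the picture. The jig pose (0.584, 0.209, yaw 0.45) holds at several heights, so I go on to the rod.

Run:
```python
from h import *
print(tgt([.549,-.300,.22],.288))
```

```text
[[-482.0, -244.8, 59.7], [-0.04, -0.06, 9.27]]
```

Request:
{"method": "move_arm", "body": {"motion": [{"fingers":85,"travel":[-53,-27,0],"twist":[0,0,1]},{"fingers":85,"travel":[-107,-54,0],"twist":[0,0,2]},{"fingers":85,"travel":[-161,-82,5],"twist":[0,0,4]},{"fingers":85,"travel":[-214,-109,15],"twist":[0,0,6]},{"fingers":85,"travel":[-268,-136,25],"twist":[0,0,8]},{"fingers":85,"travel":[-321,-163,35],"twist":[0,0,9.3]},{"fingers":85,"travel":[-375,-190,45],"twist":[0,0,9.3]},{"fingers":85,"travel":[-428,-218,55],"twist":[0,0,9.3]},{"fingers":85,"travel":[-482,-245,60],"twist":[0,0,9.3]},{"fingers":85,"travel":[-482,-245,60],"twist":[0,0,9.3]}]}}

```text
t: 3.65
tool_pos: [0.5477, -0.3054, 0.22]
tcp_rot: [1.887, 2.51, -0.005]
ft_force: [0.0, -0.5, -0.1]
opening: 0.0845
finger_force: 0.0
```

Run:
```python
from h import *
import json
for i in range(2): arm.camera("top")
s=arm.state();print(s["t"],s["tool_pos"],abs(s["qvel"]).max(),s["ft_force"].round(2))
k=arm.calibration("wrist");im=arm.camera("wrist");json.dump({a:np.array(b).tolist() for a,b in k.items()},open("w3.json","w"))
cv2.imwrite("pics/w3.png",im)
K={c:arm.calibration(c) for c in("side","top")};I={c:cv2.imread(f"pics/{c}0.png") for c in K}
n=proj(k,[.534,-.251,.048])[0][0];print(n)
def bl(im,lo=90):
    h=cv2.cvtColor(im,cv2.COLOR_BGR2HSV);return cv2.inRange(h,(105,lo,25),(135,255,255))
mw=biggest(bl(im,150),n);ms=biggest(bl(I["side"],150),(241,293));mt=biggest(bl(I["top"],150),(362,219))
for name,v in(("w",[(k,mw)]),("wst",[(k,mw),(K["side"],ms),(K["top"],mt)]),("ws",[(k,mw),(K["side"],ms)])):
    x,f=fit(capsule,v,[.534,-.251,.048,-1.283,0],[.01,.01,.01,.1,.05]);print(name,x.round(4),round(f,3))
print(tgt([x[0],x[1],.03],np.arctan2(np.cos(x[3]),-np.sin(x[3]))*1.0))
uv=proj(k,capsule(x))[0];hu=cv2.convexHull(uv.astype(np.int32));cv2.polylines(im,[hu],True,(0,255,255),1);x0,y0=np.clip(n.astype(int)-[100,75],0,[360,270]);cv2.imwrite("pics/w3c.png",cv2.resize(im[y0:y0+150,x0:x0+200],None,fx=3,fy=3))
```

```text
3.75 [ 0.54979446 -0.29903372  0.21997494] 0.03662086059217447 [-0.08  0.88  0.75]
[271.63613684 140.9346255 ]
w [ 0.5339 -0.2497  0.0343 -1.2751  0.0306] 0.951
wst [ 0.5334 -0.2488  0.0467 -1.2808  0.0401] 0.913
ws [ 0.5332 -0.2481  0.046  -1.2749  0.0306] 0.923
[[52.1, -2.3, 190.2], [0.05, -0.12, -0.31]]
```

View pics/w3c.png

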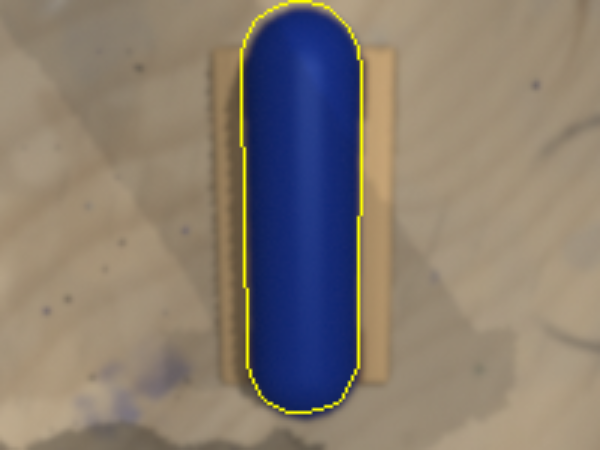

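Request:
{"method": "move_arm", "body": {"motion": [{"fingers":85,"travel":[25,-1,40],"twist":[0,0,0]},{"fingers":85,"travel":[51,-2,85],"twist":[0,0,0]},{"fingers":85,"travel":[51,-2,130],"twist":[0,0,0]},{"fingers":85,"travel":[51,-2,165],"twist":[0,0,0]},{"fingers":85,"travel":[51,-2,185],"twist":[0,0,0]},{"fingers":85,"travel":[51,-2,194],"twist":[0,0,0]},{"fingers":85,"travel":[51,-2,194],"twist":[0,0,0]},{"fingers":60,"travel":[51,-2,194],"twist":[0,0,0]},{"fingers":50,"travel":[51,-2,194],"twist":[0,0,0]},{"fingers":44,"travel":[51,-2,194],"twist":[0,0,0]}], "force": 40}}

```text
t: 5.05
tool_pos: [0.5333, -0.2525, 0.0269]
tcp_rot: [1.88, 2.516, 0.0]
ft_force: [0.3, 0.5, -0.2]
opening: 0.0441
finger_force: 0.0
```

Run:
```python
from h import *
s=arm.state();print(s["t"],s["tool_pos"],s["opening"],s["finger_force"],s["ft_force"].round(2),s["torque"].round(2))
k=arm.calibration("wrist");im=arm.camera("wrist");cv2.imwrite("pics/w4.png",im)
```

```text
5.05 [ 0.53329299 -0.25246231  0.02689152] 0.04413246854761891 0.0 [ 0.26  0.51 -0.21] [-0.02 -0.01  0.05]
```

View pics/w4.png

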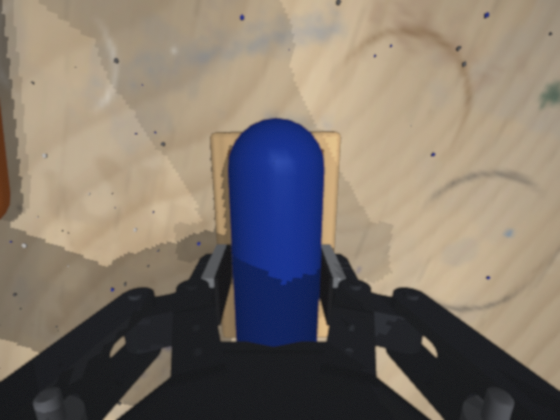

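The picture shows the fingers either side of the blue rod at (215,285) and (340,285), with even gaps and the rest clear. I close and lift.

Request:
{"method": "move_arm", "body": {"motion": [{"fingers":40,"travel":[0,0,0],"twist":[0,0,0]},{"fingers":36,"travel":[0,0,0],"twist":[0,0,0]},{"fingers":36,"travel":[0,0,0],"twist":[0,0,0]},{"fingers":36,"travel":[0,0,-3],"twist":[0,0,0]},{"fingers":36,"travel":[0,0,-10],"twist":[0,0,0]},{"fingers":36,"travel":[0,0,-25],"twist":[0,0,0]},{"fingers":36,"travel":[0,0,-50],"twist":[0,0,0]},{"fingers":36,"travel":[0,0,-80],"twist":[0,0,0]},{"fingers":36,"travel":[0,0,-100],"twist":[0,0,0]},{"fingers":36,"travel":[0,0,-100],"twist":[0,0,0]}], "force": 60}}

```text
t: 6.35
tool_pos: [0.5338, -0.2531, 0.1284]
tcp_rot: [1.879, 2.514, 0.001]
ft_force: [0.3, 0.1, -4.9]
opening: 0.0387
finger_force: 60.7
```

Run:
```python
from h import *
s=arm.state();print(s["t"],s["tool_pos"],s["tcp_rot"],s["opening"],s["finger_force"],s["ft_force"].round(2),s["torque"].round(2))
p=np.array([.5843,.2093,.4498])
print(tgt(jig(p,[0,-.05,.127])[0],p[2]))
# rod tip along tool x: from wrist image (tip row), assuming rod on grasp line
k=arm.calibration("wrist");im=arm.camera("wrist");cv2.imwrite("pics/w5.png",im)
for c in("top","side"):cv2.imwrite(f"pics/{c}5.png",arm.camera(c))
h=cv2.cvtColor(im,cv2.COLOR_BGR2HSV);m=cv2.inRange(h,(105,150,25),(135,255,255));n,l,st,ce=cv2.connectedComponentsWithStats(m);i=1+np.argmax(st[1:,4]);print(st[i])
T=R.from_rotvec(s["tcp_rot"]).as_matrix()
for zb in(.015,.019,.023):
  for c in(-.006,-.003,0,.003,.006):
    P=np.array([c+.05,0,-zb])+.02*u; uv=proj(k,s["tool_pos"]+P@T.T)[0];print(zb,c,uv.min(0).round(1),uv.max(0)[0].round(1))
```

```text
6.35 [ 0.53378882 -0.2530895   0.12836284] [1.87854249e+00 2.51355705e+00 8.81878132e-04] 0.03867033584679931 60.735329389572144 [ 0.32  0.06 -4.93] [-0.09 -0.01 -0.06]
[[379.8, 187.5, 0.9], [0.14, 0.16, -9.32]]
[  226   119    94   228 18729]
0.015 -0.006 [228.  139.1] 318.4
0.015 -0.003 [227.7 131.9] 318.7
0.015 0 [227.4 124.6] 319.0
0.015 0.003 [227.1 117.2] 319.3
0.015 0.006 [226.8 109.5] 319.6
0.019 -0.006 [226.6 139.7] 319.8
0.019 -0.003 [226.3 132.2] 320.1
0.019 0 [226.  124.7] 320.5
0.019 0.003 [225.7 117.1] 320.8
0.019 0.006 [225.4 109.1] 321.1
0.023 -0.006 [225.2 140.3] 321.3
0.023 -0.003 [224.8 132.6] 321.6
0.023 0 [224.5 124.9] 322.0
0.023 0.003 [224.2 117. ] 322.3
0.023 0.006 [223.8 108.7] 322.7
```

Request:
{"method": "move_arm", "body": {"motion": [{"fingers":36,"travel":[25,12,0],"twist":[0,0,-1]},{"fingers":36,"travel":[70,32,0],"twist":[0,0,-2]},{"fingers":36,"travel":[125,58,0],"twist":[0,0,-3]},{"fingers":36,"travel":[180,84,0],"twist":[0,0,-4.5]},{"fingers":36,"travel":[235,109,0],"twist":[0,0,-6]},{"fingers":36,"travel":[290,135,0],"twist":[0.1,0.1,-7.5]},{"fingers":36,"travel":[340,158,0],"twist":[0.1,0.2,-8.5]},{"fingers":36,"travel":[378,176,5],"twist":[0.1,0.2,-9.3]},{"fingers":36,"travel":[398,185,15],"twist":[0.1,0.2,-9.3]},{"fingers":36,"travel":[398,185,25],"twist":[0.1,0.2,-9.3]}]}}

```text
t: 7.75
tool_pos: [0.5966, 0.183, 0.0995]
tcp_rot: [-1.664, -2.658, 0.001]
ft_force: [-0.3, -0.6, -4.4]
opening: 0.0385
finger_force: 60.9
```

Run:
```python
from h import *
import json
for i in range(3): it=arm.camera("top")
s=arm.state();print(s["t"],s["tool_pos"],s["opening"],s["finger_force"],s["ft_force"].round(2),s["torque"].round(2),abs(s["qvel"]).max())
k=arm.calibration("wrist");im=arm.camera("wrist");si=arm.camera("side");it=arm.camera("top")
for n,a in(("w6",im),("side6",si),("top6",it)):cv2.imwrite(f"pics/{n}.png",a)
json.dump({a:np.array(b).tolist() for a,b in k.items()},open("w6.json","w"))
p=np.array([.5843,.2093,.4498])
T=R.from_rotvec(s["tcp_rot"]).as_matrix();print("tool x dir yaw",np.arctan2(-T[0,0],T[1,0]),"tool z",T[:,2].round(4),"x",T[:,0].round(4))
c=s["tool_pos"]+T@[.0022,0,-.021];d=c-[p[0],p[1],0];print("rod centre in jig",(np.cos(p[2])*d[0]+np.sin(p[2])*d[1]).round(4),(-np.sin(p[2])*d[0]+np.cos(p[2])*d[1]).round(4),c[2].round(4))
h=np.hstack([cv2.resize(im[60:340,150:410],None,fx=1.5,fy=1.5),cv2.resize(si[90:230,230:360],(390,420))]);cv2.imwrite("pics/c6.png",h)
```

```text
7.9 [0.59671555 0.17836557 0.10009757] 0.03827930407391131 60.897456407547 [ 0.45 -0.89 -3.97] [-0.06 -0.   -0.01] 0.019244793989132328
tool x dir yaw 0.4464007930966425 tool z [-5.5e-03 -3.0e-04 -1.0e+00] x [-0.4317  0.902   0.0021]
rod centre in jig -0.0022 -0.0311 0.1211
```

View pics/c6.png

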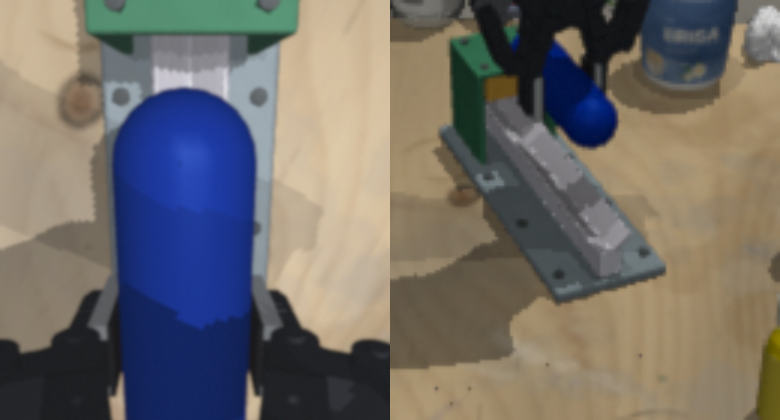

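The left crop (wrist) shows the rod centred at column 185 over the rail at 191, about 2 mm to the jig's −x side. Its tip is short of the green mouth. I correct this and lower to just above the V.

Request:
{"method": "move_arm", "body": {"motion": [{"fingers":36,"travel":[0,1,5],"twist":[-0.1,0,0]},{"fingers":36,"travel":[0,2,15],"twist":[-0.3,-0.1,-0.2]},{"fingers":36,"travel":[0,2,25],"twist":[-0.3,-0.1,-0.2]},{"fingers":36,"travel":[0,2,35],"twist":[-0.3,-0.1,-0.2]},{"fingers":36,"travel":[0,2,45],"twist":[-0.3,-0.1,-0.2]},{"fingers":36,"travel":[0,2,52],"twist":[-0.3,-0.1,-0.2]},{"fingers":36,"travel":[0,2,56],"twist":[-0.3,-0.1,-0.2]},{"fingers":36,"travel":[0,2,57],"twist":[-0.3,-0.1,-0.2]},{"fingers":36,"travel":[0,2,57],"twist":[-0.3,-0.1,-0.2]},{"fingers":36,"travel":[0,2,57],"twist":[-0.3,-0.1,-0.2]}]}}

```text
t: 9.3
tool_pos: [0.5994, 0.1829, 0.0446]
tcp_rot: [1.665, 2.663, 0.007]
ft_force: [0.4, 0.4, -4.3]
opening: 0.0384
finger_force: 60.9
```

```bash
cat >> h.py <<'E'
def rep(p=(.5843,.2093,.4498),n=4):
    L=[]
    for i in range(n): L.append(arm.state()); i<n-1 and arm.camera("top")
    s=L[-1];T=R.from_rotvec(s["tcp_rot"]).as_matrix();J=R.from_euler("z",p[2]).as_matrix()
    c=s["tool_pos"]+T@[.0022,0,-.021]-[p[0],p[1],0]
    print("t",round(s["t"],2),"tcp",s["tool_pos"].round(4),"rod in jig mm",(1e3*J.T@c).round(2),"open",round(1e3*s["opening"],2),"grip",round(s["finger_force"],1))
    print("F jig axes",[(J.T@q["ft_force"]).round(2).tolist() for q in L],"M",(J.T@s["torque"]).round(2))
    print("yaw err deg",np.degrees(np.arctan2(-T[0,0],T[1,0])-p[2]).round(2),"tool z in jig",(J.T@T[:,2]).round(4))
E
python3 - <<'E'
from h import *
rep()
im=arm.camera("wrist");cv2.imwrite("pics/w7.png",im)
E
```

```text
t 9.45 tcp [0.5993 0.1829 0.0445] rod in jig mm [  1.94 -28.11  65.54] open 38.87 grip 60.9
F jig axes [[0.57, 0.14, -4.33], [0.37, 0.18, -4.15], [0.55, 0.53, -4.54], [-0.13, 0.45, -4.08]] M [-0.01 -0.01  0.05]
yaw err deg 0.2 tool z in jig [ 0.0042  0.0019 -1.    ]
```

Run:
```python
from h import *
import json
for i in range(5):
    s=arm.state();print(s["tool_pos"].round(4),s["tcp_rot"].round(4),s["joint_pos"].round(4));arm.camera("top")
k=arm.calibration("wrist");im=arm.camera("wrist");cv2.imwrite("pics/w8.png",im)
print(k["fx"],k["cx"],k["cy"])
p=np.array([.5843,.2093,.4498])
a=np.array([[x,y,z] for x,y,z in[(-.034,.055,.092),(.034,.055,.092),(-.017,.05,.045),(.017,.05,.045),(-.045,.055,.01),(.045,.055,.01)]])
print(proj(k,jig(p,a))[0].round(1).tolist())
o=cv2.resize(im[0:200,150:410],None,fx=3,fy=3,interpolation=cv2.INTER_CUBIC);cv2.imwrite("pics/c8.png",o)
```

```text
[0.5992 0.1829 0.0445] [1.6652 2.6633 0.0069] [-0.5059  0.853   0.2782  1.729  -0.3747  0.6085  0.4444]
[0.5992 0.1829 0.0444] [1.6651 2.6634 0.0068] [-0.506   0.8531  0.2783  1.729  -0.3748  0.6085  0.4444]
[0.5992 0.1829 0.0444] [1.6651 2.6634 0.0068] [-0.506   0.8531  0.2782  1.729  -0.3747  0.6085  0.4444]
[0.5992 0.1829 0.0444] [1.6652 2.6635 0.0067] [-0.5059  0.8532  0.2782  1.7291 -0.3747  0.6085  0.4444]
[0.5992 0.1829 0.0443] [1.6653 2.6634 0.0067] [-0.5059  0.8532  0.2782  1.7291 -0.3747  0.6085  0.4444]
293.50475118918007 273.08860058179334 205.21847100593402
[[153.3, 70.2], [382.2, 71.3], [232.0, 99.4], [306.6, 99.7], [190.2, 94.1], [349.4, 94.8]]
```

View pics/c8.png

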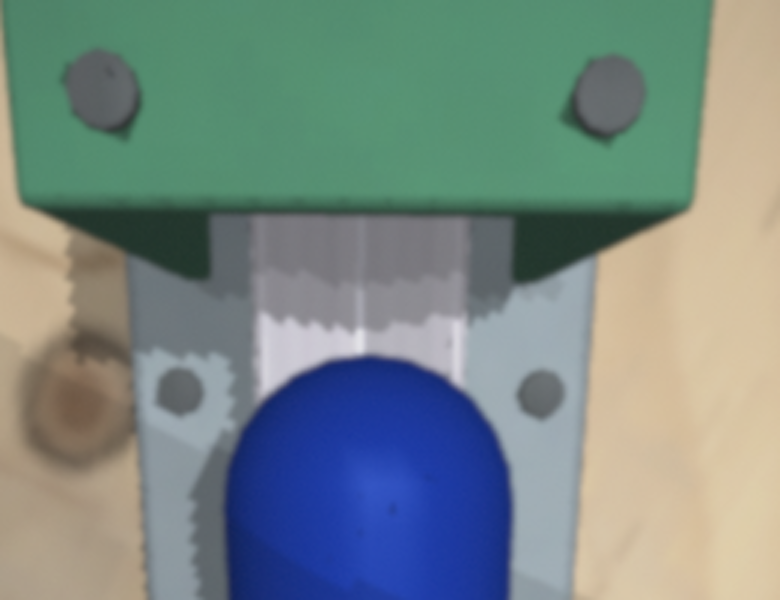

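The crop shows the rod tip centred at column 370, the V bottom line at 361 and the hood lip edge at 22–692. The rod is about 1.4 mm to +x of the groove, which agrees with the kinematics. I shift −1.4 mm and touch down slowly.

Request:
{"method": "move_arm", "body": {"motion": [{"fingers":36,"travel":[0,-0.7,0],"twist":[0.1,0,0.1]},{"fingers":36,"travel":[0,-1.4,1],"twist":[0.2,-0.1,0.2]},{"fingers":36,"travel":[0,-1.4,2],"twist":[0.2,-0.1,0.2]},{"fingers":36,"travel":[0,-1.4,3],"twist":[0.2,-0.1,0.2]},{"fingers":36,"travel":[0,-1.4,4],"twist":[0.2,-0.1,0.2]},{"fingers":36,"travel":[0,-1.4,5],"twist":[0.2,-0.1,0.2]},{"fingers":36,"travel":[0,-1.4,6],"twist":[0.2,-0.1,0.2]},{"fingers":36,"travel":[0,-1.4,7],"twist":[0.2,-0.1,0.2]},{"fingers":36,"travel":[0,-1.4,7],"twist":[0.2,-0.1,0.2]},{"fingers":36,"travel":[0,-1.4,7],"twist":[0.2,-0.1,0.2]}]}}

```text
t: 11.05
tool_pos: [0.5975, 0.182, 0.0375]
tcp_rot: [-1.67, -2.66, 0.0]
ft_force: [-2.9, -1.2, 1.1]
opening: 0.0386
finger_force: 61.3
```

```bash
sed -i 's/p=(.5843,.2093,.4498)/p=(.5848,.2095,.4498)/' h.py
python3 - <<'E'
from h import *
rep()
E
```

```text
t 11.2 tcp [0.5975 0.182  0.0375] rod in jig mm [ -0.5  -28.11  58.46] open 38.3 grip 61.3
F jig axes [[-3.15, 0.21, 1.1], [-3.03, 0.22, 1.21], [-3.72, 1.18, 2.67], [-5.07, 0.02, 2.96]] M [-0.04  0.82 -0.16]
yaw err deg -0.01 tool z in jig [-5.e-04  3.e-04 -1.e+00]
```

Request:
{"method": "move_arm", "body": {"motion": [{"fingers":36,"travel":[0,-0.2,0],"twist":[0,0,0]},{"fingers":36,"travel":[0,-0.4,0],"twist":[0,0,0]},{"fingers":36,"travel":[0,-0.6,0],"twist":[0,0,0]},{"fingers":36,"travel":[0,-0.8,0],"twist":[0,0,0]},{"fingers":36,"travel":[0,-0.8,0],"twist":[0,0,0]},{"fingers":36,"travel":[0,-0.8,0],"twist":[0,0,0]},{"fingers":36,"travel":[0,-0.8,0],"twist":[0,0,0]},{"fingers":36,"travel":[0,-0.8,0],"twist":[0,0,0]},{"fingers":36,"travel":[0,-0.8,0],"twist":[0,0,0]},{"fingers":36,"travel":[0,-0.8,0],"twist":[0,0,0]}]}}

```text
t: 12.45
tool_pos: [0.5975, 0.182, 0.0374]
tcp_rot: [1.67, 2.661, 0.001]
ft_force: [-1.8, -1.1, 4.9]
opening: 0.0384
finger_force: 61.4
```

Run:
```python
from h import *
rep()
```

```text
t 12.6 tcp [0.5975 0.182  0.0374] rod in jig mm [ -0.58 -28.09  58.41] open 38.51 grip 61.4
F jig axes [[-2.13, -0.23, 4.88], [-3.2, -0.08, 4.78], [-2.72, 0.18, 4.63], [-1.87, 0.53, 5.03]] M [-0.07  0.52 -0.13]
yaw err deg 0.0 tool z in jig [ 8.e-04  0.e+00 -1.e+00]
```

Request:
{"method": "move_arm", "body": {"motion": [{"fingers":36,"travel":[0,-0.3,0],"twist":[0,0,0]},{"fingers":36,"travel":[1,-0.6,0],"twist":[0,0,0]},{"fingers":36,"travel":[4,-0.7,0],"twist":[0,0,0]},{"fingers":36,"travel":[7,-0.7,0],"twist":[0,0,0]},{"fingers":36,"travel":[10,-0.7,0],"twist":[0,0,0]},{"fingers":36,"travel":[13,-0.7,0],"twist":[0,0,0]},{"fingers":36,"travel":[16,-0.7,0],"twist":[0,0,0]},{"fingers":36,"travel":[19,-0.7,0],"twist":[0,0,0]},{"fingers":36,"travel":[22,-0.7,0],"twist":[0,0,0]},{"fingers":36,"travel":[22,-0.7,0],"twist":[0,0,0]}]}}

```text
t: 13.85
tool_pos: [0.5872, 0.2024, 0.0374]
tcp_rot: [1.669, 2.661, 0.002]
ft_force: [3.4, 1.4, 2.1]
opening: 0.0384
finger_force: 61.4
```

Run:
```python
from h import *
rep()
```

```text
t 14.0 tcp [0.5872 0.2024 0.0374] rod in jig mm [-1.   -5.26 58.44] open 38.9 grip 61.4
F jig axes [[3.67, -0.18, 2.14], [3.69, 0.16, 2.57], [4.45, -0.1, 3.07], [3.83, 0.86, 3.09]] M [ 0.1  -0.79 -0.14]
yaw err deg 0.02 tool z in jig [ 0.0012  0.0011 -1.    ]
```

Request:
{"method": "move_arm", "body": {"motion": [{"fingers":36,"travel":[0.4,0.2,0],"twist":[0,0,0]},{"fingers":36,"travel":[0.8,0.4,0],"twist":[0,0,0]},{"fingers":36,"travel":[1.2,0.4,0],"twist":[0,0,0]},{"fingers":36,"travel":[1.6,0.4,0],"twist":[0,0,0]},{"fingers":36,"travel":[2,0.4,0],"twist":[0,0,0]},{"fingers":36,"travel":[2.4,0.4,0],"twist":[0,0,0]},{"fingers":36,"travel":[2.8,0.4,0],"twist":[0,0,0]},{"fingers":36,"travel":[3.2,0.4,0],"twist":[0,0,0]},{"fingers":36,"travel":[3.5,0.4,0],"twist":[0,0,0]},{"fingers":36,"travel":[3.5,0.4,0],"twist":[0,0,0]}]}}

```text
t: 15.25
tool_pos: [0.586, 0.2048, 0.0374]
tcp_rot: [1.67, 2.661, 0.001]
ft_force: [4.1, -0.6, 5.0]
opening: 0.0384
finger_force: 61.5
```

Run:
```python
from h import *
rep(n=1)
```

```text
t 15.25 tcp [0.586  0.2048 0.0374] rod in jig mm [-0.95 -2.6  58.39] open 38.4 grip 61.5
F jig axes [[3.46, -2.37, 4.97]] M [-0.43 -0.82 -0.2 ]
yaw err deg 0.0 tool z in jig [ 7.e-04  0.e+00 -1.e+00]
```

Request:
{"method": "move_arm", "body": {"motion": [{"fingers":36,"travel":[0.3,0.2,0],"twist":[0,0,0]},{"fingers":36,"travel":[0.6,0.4,0],"twist":[0,0,0]},{"fingers":36,"travel":[0.9,0.5,0],"twist":[0,0,0]},{"fingers":36,"travel":[1.2,0.5,0],"twist":[0,0,0]},{"fingers":36,"travel":[1.5,0.5,0],"twist":[0,0,0]},{"fingers":36,"travel":[1.8,0.5,0],"twist":[0,0,0]},{"fingers":36,"travel":[2.1,0.5,0],"twist":[0,0,0]},{"fingers":36,"travel":[2.4,0.5,0],"twist":[0,0,0]},{"fingers":36,"travel":[2.5,0.5,0],"twist":[0,0,0]},{"fingers":36,"travel":[2.5,0.5,0],"twist":[0,0,0]}]}}

```text
t: 16.5
tool_pos: [0.5851, 0.2069, 0.0374]
tcp_rot: [-1.671, -2.66, 0.0]
ft_force: [3.8, -2.6, 5.1]
opening: 0.0383
finger_force: 61.6
```

Run:
```python
from h import *
rep(n=1)
```

```text
t 16.5 tcp [0.5851 0.2069 0.0374] rod in jig mm [-0.9  -0.27 58.35] open 38.28 grip 61.6
F jig axes [[2.3, -4.05, 5.15]] M [-0.62 -0.65 -0.2 ]
yaw err deg -0.02 tool z in jig [-2.e-04  0.e+00 -1.e+00]
```

Request:
{"method": "move_arm", "body": {"motion": [{"fingers":36,"travel":[0.3,0.1,-0.1],"twist":[0,0,0]},{"fingers":36,"travel":[0.6,0.2,-0.2],"twist":[0,0,0]},{"fingers":36,"travel":[0.9,0.3,-0.3],"twist":[0,0,0]},{"fingers":36,"travel":[1.2,0.3,-0.3],"twist":[0,0,0]},{"fingers":36,"travel":[1.5,0.3,-0.3],"twist":[0,0,0]},{"fingers":36,"travel":[1.8,0.3,-0.3],"twist":[0,0,0]},{"fingers":36,"travel":[2.1,0.3,-0.3],"twist":[0,0,0]},{"fingers":36,"travel":[2.4,0.3,-0.3],"twist":[0,0,0]},{"fingers":36,"travel":[2.5,0.3,-0.3],"twist":[0,0,0]},{"fingers":36,"travel":[2.5,0.3,-0.3],"twist":[0,0,0]}]}}

```text
t: 17.75
tool_pos: [0.5839, 0.2095, 0.0374]
tcp_rot: [-1.67, -2.66, 0.0]
ft_force: [2.0, -2.2, 3.5]
opening: 0.0383
finger_force: 61.6
```

Run:
```python
from h import *
rep(n=1)
```

```text
t 17.75 tcp [0.5839 0.2095 0.0374] rod in jig mm [-0.76  2.61 58.42] open 38.28 grip 61.6
F jig axes [[0.89, -2.86, 3.46]] M [-0.39 -0.07 -0.27]
yaw err deg 0.0 tool z in jig [-6.e-04  4.e-04 -1.e+00]
```

Request:
{"method": "move_arm", "body": {"motion": [{"fingers":36,"travel":[0.4,0,0],"twist":[0,0,0]},{"fingers":36,"travel":[0.8,0.1,0],"twist":[0,0,0]},{"fingers":36,"travel":[1.2,0.1,0],"twist":[0,0,0]},{"fingers":36,"travel":[1.6,0.1,0],"twist":[0,0,0]},{"fingers":36,"travel":[2,0.1,0],"twist":[0,0,0]},{"fingers":36,"travel":[2.4,0.1,0],"twist":[0,0,0]},{"fingers":36,"travel":[2.8,0.1,0],"twist":[0,0,0]},{"fingers":36,"travel":[3,0.1,0],"twist":[0,0,0]},{"fingers":36,"travel":[3,0.1,0],"twist":[0,0,0]},{"fingers":36,"travel":[3,0.1,0],"twist":[0,0,0]}]}}

```text
t: 19.0
tool_pos: [0.5828, 0.2124, 0.0374]
tcp_rot: [-1.67, -2.66, 0.0]
ft_force: [-0.1, -1.6, 1.5]
opening: 0.0384
finger_force: 61.4
```

Run:
```python
from h import *
rep(n=1)
```

```text
t 19.0 tcp [0.5828 0.2124 0.0374] rod in jig mm [-0.5   5.66 58.43] open 38.37 grip 61.4
F jig axes [[-0.81, -1.4, 1.52]] M [-0.24  0.26 -0.2 ]
yaw err deg 0.01 tool z in jig [-3.e-04  5.e-04 -1.e+00]
```

Request:
{"method": "move_arm", "body": {"motion": [{"fingers":36,"travel":[0.4,-0.1,0],"twist":[0,0,0]},{"fingers":36,"travel":[0.8,-0.1,0],"twist":[0,0,0]},{"fingers":36,"travel":[1.2,-0.1,0],"twist":[0,0,0]},{"fingers":36,"travel":[1.6,-0.1,0],"twist":[0,0,0]},{"fingers":36,"travel":[2,-0.1,0],"twist":[0,0,0]},{"fingers":36,"travel":[2.4,-0.1,0],"twist":[0,0,0]},{"fingers":36,"travel":[2.8,-0.1,0],"twist":[0,0,0]},{"fingers":36,"travel":[3,-0.1,0],"twist":[0,0,0]},{"fingers":36,"travel":[3,-0.1,0],"twist":[0,0,0]},{"fingers":36,"travel":[3,-0.1,0],"twist":[0,0,0]}]}}

```text
t: 20.25
tool_pos: [0.5816, 0.2151, 0.0375]
tcp_rot: [-1.67, -2.661, -0.0]
ft_force: [-0.8, -1.5, -1.9]
opening: 0.0381
finger_force: 61.2
```

Run:
```python
from h import *
rep(n=1)
```

```text
t 20.25 tcp [0.5816 0.2151 0.0375] rod in jig mm [-0.42  8.65 58.5 ] open 38.12 grip 61.2
F jig axes [[-1.32, -0.98, -1.92]] M [-0.2   0.21 -0.13]
yaw err deg 0.01 tool z in jig [ 0.e+00  4.e-04 -1.e+00]
```

Request:
{"method": "move_arm", "body": {"motion": [{"fingers":36,"travel":[0.4,-0.1,0.1],"twist":[0,0,0]},{"fingers":36,"travel":[0.8,-0.1,0.2],"twist":[0,0,0]},{"fingers":36,"travel":[1.2,-0.1,0.3],"twist":[0,0,0]},{"fingers":36,"travel":[1.6,-0.1,0.4],"twist":[0,0,0]},{"fingers":36,"travel":[2,-0.1,0.4],"twist":[0,0,0]},{"fingers":36,"travel":[2.4,-0.1,0.4],"twist":[0,0,0]},{"fingers":36,"travel":[2.8,-0.1,0.4],"twist":[0,0,0]},{"fingers":36,"travel":[3,-0.1,0.4],"twist":[0,0,0]},{"fingers":36,"travel":[3,-0.1,0.4],"twist":[0,0,0]},{"fingers":36,"travel":[3,-0.1,0.4],"twist":[0,0,0]}]}}

```text
t: 21.5
tool_pos: [0.5805, 0.2174, 0.0374]
tcp_rot: [1.67, 2.661, 0.001]
ft_force: [-1.4, -4.5, 5.1]
opening: 0.0385
finger_force: 61.4
```

Run:
```python
from h import *
rep(n=1)
```

```text
t 21.5 tcp [0.5805 0.2174 0.0374] rod in jig mm [-0.41 11.22 58.4 ] open 38.45 grip 61.4
F jig axes [[-3.18, -3.43, 5.05]] M [-0.62  0.63 -0.22]
yaw err deg -0.01 tool z in jig [ 4.e-04 -0.e+00 -1.e+00]
```

Request:
{"method": "move_arm", "body": {"motion": [{"fingers":36,"travel":[0.4,-0.1,-0.1],"twist":[0,0,0]},{"fingers":36,"travel":[0.8,-0.2,-0.1],"twist":[0,0,0]},{"fingers":36,"travel":[1.2,-0.3,-0.1],"twist":[0,0,0]},{"fingers":36,"travel":[1.6,-0.3,-0.1],"twist":[0,0,0]},{"fingers":36,"travel":[2,-0.3,-0.1],"twist":[0,0,0]},{"fingers":36,"travel":[2.4,-0.3,-0.1],"twist":[0,0,0]},{"fingers":36,"travel":[2.8,-0.3,-0.1],"twist":[0,0,0]},{"fingers":36,"travel":[3,-0.3,-0.1],"twist":[0,0,0]},{"fingers":36,"travel":[3,-0.3,-0.1],"twist":[0,0,0]},{"fingers":36,"travel":[3,-0.3,-0.1],"twist":[0,0,0]}]}}

```text
t: 22.75
tool_pos: [0.579, 0.2204, 0.0373]
tcp_rot: [1.67, 2.661, 0.001]
ft_force: [0.0, -2.9, 4.1]
opening: 0.0386
finger_force: 61.5
```

Run:
```python
from h import *
rep(n=1)
```

```text
t 22.75 tcp [0.579  0.2204 0.0373] rod in jig mm [-0.5  14.52 58.35] open 38.64 grip 61.5
F jig axes [[-1.24, -2.6, 4.07]] M [-0.61  0.15 -0.24]
yaw err deg -0.0 tool z in jig [ 7.e-04  2.e-04 -1.e+00]
```

Request:
{"method": "move_arm", "body": {"motion": [{"fingers":36,"travel":[0.4,-0.1,0],"twist":[0,0,0]},{"fingers":36,"travel":[0.8,-0.1,0],"twist":[0,0,0]},{"fingers":36,"travel":[1.2,-0.1,0],"twist":[0,0,0]},{"fingers":36,"travel":[1.6,-0.1,0],"twist":[0,0,0]},{"fingers":36,"travel":[2,-0.1,0],"twist":[0,0,0]},{"fingers":36,"travel":[2.4,-0.1,0],"twist":[0,0,0]},{"fingers":36,"travel":[2.8,-0.1,0],"twist":[0,0,0]},{"fingers":36,"travel":[3,-0.1,0],"twist":[0,0,0]},{"fingers":36,"travel":[3,-0.1,0],"twist":[0,0,0]},{"fingers":36,"travel":[3,-0.1,0],"twist":[0,0,0]}]}}

```text
t: 24.0
tool_pos: [0.5776, 0.223, 0.0373]
tcp_rot: [1.67, 2.661, 0.001]
ft_force: [2.2, -2.3, 5.3]
opening: 0.0387
finger_force: 61.5
```

Run:
```python
from h import *
rep(n=1)
```

```text
t 24.0 tcp [0.5776 0.223  0.0373] rod in jig mm [-0.66 17.52 58.34] open 38.66 grip 61.5
F jig axes [[0.99, -3.0, 5.27]] M [-0.51 -0.14 -0.3 ]
yaw err deg 0.0 tool z in jig [ 6.e-04  2.e-04 -1.e+00]
```

Full travel again with no stop yet (tip about 87.5); I continue.

Request:
{"method": "move_arm", "body": {"motion": [{"fingers":36,"travel":[0.4,0.1,0],"twist":[0,0,0]},{"fingers":36,"travel":[0.8,0.1,0],"twist":[0,0,0]},{"fingers":36,"travel":[1.2,0.1,0],"twist":[0,0,0]},{"fingers":36,"travel":[1.6,0.1,-0.1],"twist":[0,0,0]},{"fingers":36,"travel":[2,0.1,-0.1],"twist":[0,0,0]},{"fingers":36,"travel":[2.4,0.1,-0.1],"twist":[0,0,0]},{"fingers":36,"travel":[2.8,0.1,-0.1],"twist":[0,0,0]},{"fingers":36,"travel":[3,0.1,-0.1],"twist":[0,0,0]},{"fingers":36,"travel":[3,0.1,-0.1],"twist":[0,0,0]},{"fingers":36,"travel":[3,0.1,-0.1],"twist":[0,0,0]}]}}

```text
t: 25.25
tool_pos: [0.5771, 0.2239, 0.0374]
tcp_rot: [1.67, 2.658, -0.001]
ft_force: [3.9, -6.0, 3.1]
opening: 0.0385
finger_force: 61.5
```

Run:
```python
from h import *
rep(n=1)
```

```text
t 25.25 tcp [0.5771 0.2239 0.0374] rod in jig mm [-0.66 18.59 58.35] open 38.51 grip 61.5
F jig axes [[0.88, -7.11, 3.13]] M [-1.25 -0.32 -0.18]
yaw err deg -0.04 tool z in jig [ 8.0e-04 -2.2e-03 -1.0e+00]
```

The rod moved 1.1 mm of the 3 mm commanded and the axial force rose to −7 N. That is the stop, about 34 mm behind the mouth. Next I press down.

Request:
{"method": "move_arm", "body": {"motion": [{"fingers":36,"travel":[0,0.1,0.1],"twist":[0,0,0]},{"fingers":36,"travel":[0,0.1,0.2],"twist":[0,0,0]},{"fingers":36,"travel":[0,0.1,0.3],"twist":[0,0,0]},{"fingers":36,"travel":[0,0.1,0.4],"twist":[0,0,0]},{"fingers":36,"travel":[0,0.1,0.5],"twist":[0,0,0]},{"fingers":36,"travel":[0,0.1,0.5],"twist":[0,0,0]},{"fingers":36,"travel":[0,0.1,0.5],"twist":[0,0,0]},{"fingers":36,"travel":[0,0.1,0.5],"twist":[0,0,0]},{"fingers":36,"travel":[0,0.1,0.5],"twist":[0,0,0]},{"fingers":36,"travel":[0,0.1,0.5],"twist":[0,0,0]}]}}

```text
t: 26.5
tool_pos: [0.5772, 0.2239, 0.0373]
tcp_rot: [1.67, 2.658, -0.001]
ft_force: [2.6, -5.5, 6.6]
opening: 0.0386
finger_force: 61.7
```

Run:
```python
from h import *
rep(n=6)
```

```text
t 26.75 tcp [0.5771 0.2239 0.0373] rod in jig mm [-0.65 18.55 58.32] open 38.23 grip 61.7
F jig axes [[-0.03, -6.08, 6.59], [-0.54, -6.33, 6.8], [-0.07, -6.19, 7.45], [-0.37, -6.96, 7.12], [0.68, -7.08, 6.85], [-0.29, -6.3, 6.67]] M [-1.32 -0.02 -0.23]
yaw err deg -0.05 tool z in jig [ 7.e-04 -2.e-03 -1.e+00]
```

Request:
{"method": "move_arm", "body": {"motion": [{"fingers":36,"travel":[0,0,0.1],"twist":[0,0,0]},{"fingers":36,"travel":[0,0,0.2],"twist":[0,0,0]},{"fingers":36,"travel":[0,0,0.3],"twist":[0,0,0]},{"fingers":36,"travel":[0,0,0.4],"twist":[0,0,0]},{"fingers":36,"travel":[0,0,0.5],"twist":[0,0,0]},{"fingers":36,"travel":[0,0,0.6],"twist":[0,0,0]},{"fingers":36,"travel":[0,0,0.6],"twist":[0,0,0]},{"fingers":36,"travel":[0,0,0.6],"twist":[0,0,0]},{"fingers":36,"travel":[0,0,0.6],"twist":[0,0,0]},{"fingers":36,"travel":[0,0,0.6],"twist":[0,0,0]}]}}

```text
t: 28.0
tool_pos: [0.5771, 0.2239, 0.0373]
tcp_rot: [1.67, 2.658, -0.0]
ft_force: [1.8, -6.3, 10.9]
opening: 0.0383
finger_force: 62.1
```

Run:
```python
from h import *
rep(n=8)
a=arm.camera("wrist");b=arm.camera("side")
cv2.imwrite("pics/c9.png",np.hstack([cv2.resize(a[0:280,150:410],(390,420)),cv2.resize(b[90:230,230:360],(390,420))]))
```

```text
t 28.35 tcp [0.5771 0.2239 0.0373] rod in jig mm [-0.63 18.57 58.28] open 38.87 grip 62.1
F jig axes [[-1.17, -6.46, 10.9], [-1.41, -6.67, 11.11], [-1.21, -5.9, 10.88], [-0.76, -6.15, 10.68], [-1.45, -5.82, 10.91], [-1.24, -5.56, 10.59], [-1.33, -6.61, 10.45], [-1.16, -6.07, 11.0]] M [-1.27  0.22 -0.26]
yaw err deg -0.06 tool z in jig [ 9.0e-04 -1.8e-03 -1.0e+00]
```

View pics/c9.png

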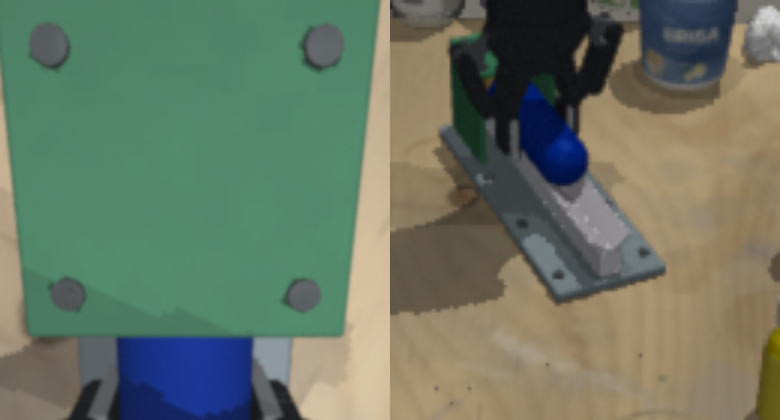

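The left crop (wrist) shows the rod centred under the hood at column 185, with the fingers clear of the hood. The right crop (side) shows the rod lying level in the V. A last small trim and check at the stop.

Request:
{"method": "move_arm", "body": {"motion": [{"fingers":36,"travel":[0.1,-0.1,0],"twist":[0,0,0]},{"fingers":36,"travel":[0.2,-0.1,0.1],"twist":[0,0,0]},{"fingers":36,"travel":[0.4,-0.1,0.1],"twist":[0,0,0]},{"fingers":36,"travel":[0.6,-0.1,0.1],"twist":[0,0,0]},{"fingers":36,"travel":[0.6,-0.1,0.1],"twist":[0,0,0]},{"fingers":36,"travel":[0.6,-0.1,0.1],"twist":[0,0,0]},{"fingers":36,"travel":[0.6,-0.1,0.1],"twist":[0,0,0]},{"fingers":36,"travel":[0.6,-0.1,0.1],"twist":[0,0,0]},{"fingers":36,"travel":[0.6,-0.1,0.1],"twist":[0,0,0]},{"fingers":36,"travel":[0.6,-0.1,0.1],"twist":[0,0,0]}]}}

```text
t: 29.7
tool_pos: [0.5772, 0.2239, 0.0373]
tcp_rot: [1.67, 2.658, -0.0]
ft_force: [2.9, -6.7, 10.8]
opening: 0.0385
finger_force: 62.2
```

Run:
```python
from h import *
rep(n=8)
```

```text
t 30.05 tcp [0.5772 0.2239 0.0373] rod in jig mm [-0.64 18.56 58.26] open 38.61 grip 62.2
F jig axes [[-0.31, -7.32, 10.8], [-1.15, -7.63, 10.96], [-0.75, -6.63, 10.8], [-0.45, -7.37, 10.79], [-1.13, -7.04, 11.72], [-2.53, -7.31, 10.93], [-1.11, -6.76, 10.79], [-1.15, -7.73, 10.6]] M [-1.44  0.22 -0.22]
yaw err deg -0.08 tool z in jig [ 0.0012 -0.0025 -1.    ]
```

```bash
python3 -c "
from bench import arm
print(arm.sign_off())"
```

```text
the job is handed in; nothing more can be done
None
```

I handed the job in at about 30 s with the blue rod in the V-groove and still gripped: about 15 N down on the flanks, and about 7 N axial push against the stop, which it met about 34 mm inside the hood.

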